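# Crack the vent of the filter in service

## Robot

A 6-joint arm with a two-finger parallel gripper is mounted at the origin on the work surface. World frame = base frame: x ahead of the robot, y to its left, z up, the work surface at z = 0. Lengths are in m, angles in rad, forces in N, time in s.
With the tool pointing down it reaches from about 0.375 to 0.9 m from the base axis. Payload 3.1 kg.
Tool frame: the origin (TCP) lies on the centre line of the jaws, within the pads' length; the fingertips stand robot.finger_overhang ahead of it and the grasp point (between the pads) lies 2 mm behind it (robot.finger_overhang is the distance from the TCP to the fingertips, in m); z points along the fingers, y is the direction in which the jaws open and shut (so a half turn about z gives the same grasp; the last joint's range is limited). The gripper opens to 87 mm and grips with 3 to 60 N. Pads are 19 mm wide; open, the fingers measure 117 mm over their backs; the gripper's body (75 mm by 190 mm) begins 51 mm behind the grasp point.
Start: joints at [0.925, 0.527, 1.433, -0, 1.181, -0.178], TCP at [0.281, 0.558, 0.24] pointing down, gripper open.
Joint ranges: [-3.08, 3.08], [-0.75, 2.2], [0.22, 2.44], [-1.43, 4.57], [0, 2.65], [-2.85, 2.85]. Speed limits (rad/s): [2.79, 2.79, 3.14, 3.14, 3.14, 3.14].

## Interface

Orientations are given as a unit quaternion [x, y, z, w].
In Python, from rig import robot gives the robot as it stands. The module is installed in compiled form; this text tells all that it offers.
- The arm moves only by the tool step_arm, never from a script. Its arguments are lists of equal length, an entry for each row: "slide": the shift along the tool's x, y, z in mm, a list of three; "twist": the turn about the tool's z in degrees. A call has 1 to 20 rows; each row shifts and turns the commanded pose from where the row before left it, along the tool's axes as they then stand; what a row does not reach is not made up. A row lasts 1/12 s, in which the tool goes at most 41.7 mm and 7.16 degrees, less where a joint would pass 70% of its speed; a pose out of reach is approached as far as the arm can. A call is refused whole if a number of a shift passes 41.7 or a number of a turn 7.16, either way. A call with a gripper value outside its range is refused whole. "jaw" is the finger opening in mm, from 0 to 87, set as the call begins (left out, the last holds). The fingers move at their own pace and stop on an object; "force" is the grip in N (left out, the last holds). Time passes only in rows, so rows that do not move let the fingers close. It gives the time, the measured TCP pose, the force and the opening at its end, in the units of the state.
- robot.get_obs(): the state, without advancing time (a new reading comes with each control period).
- robot.camera(name): name is "scene" or "top"; returns a dict with "color" (420x560x3 uint8, blue, green, red), "depth" (420x560 float32, m along the optical axis (not along the pixel's ray), 0 where there is no reading), "camera_matrix" (3x3 intrinsics, pixels), "origin" and "orientation" of the camera in the world. Camera axes: x right, y down, z forward; pixel columns grow to the right and rows downward; lengths in m; the calibration is good to about 2 mm. A picture is of the moment at which its call begins.
- robot.hand_in(): hands the job in, once; it reports no verdict.
The state is a dict: "time": time; "q": joint angles; "joint_velocities": joint speeds; "joint_torque": joint torques, N m; "position": TCP position; "tool_rot": TCP orientation; "ft_force": force on the tool from outside, world axes, zero at the start; "moment": the same for the moment, N m; "grip_width": finger opening in m.
Only numpy, scipy, OpenCV 4.12 (cv2) and the standard library are available. Lean on these libraries where they do the work, as an engineer would, in place of code of your own. Each camera call takes 0.05 s, during which the arm holds its last target.

## Task

Bleed the fluid filter that is in service, the one with the green lamp standing close by it: screw its knurled vent cap clockwise all the way down until it bottoms out, then back it off a quarter turn. Finish with the gripper still holding that cap still at the quarter turn. Leave the other filter's cap as it is and do not disturb the other things on the bench.

Things in the scene. Friction and masses are not known exactly. Their poses are not given: they have to be found in the camera images.
- filter_a: The left (+y) upright fluid filter, fixed: 104 mm round foot, clear housing 70 mm wide, blue head 82 mm wide whose flat top is 130 mm above the bench. Stubs: on the head towards its own +y at 119 mm height, 64 mm from the axis; low down towards -y, 60 mm. A 30 mm wide neck rises from the head to 160 mm, where the vent cap bottoms out. Origin: centre of underside; z is the axis of neck and cap.
- vent_a: Filter_a's vent cap: a round knurled aluminium cylinder, 44 mm diameter, 30 mm high, its axis vertical on the filter's axis; with a red bar on the top face. Origin: centre of its underside, 160 mm above the bench when the cap is fully home and higher while it is unscrewed. This frame rises with the cap but does not turn with it (see the joint and the mark).
- cap_a_mark (a point): Outer end of the red bar on top of filter_a's vent cap, 20 mm from the cap's axis, at the height of the top face; it turns with the cap.
- cap_a (a joint): Turn of filter_a's vent cap in rad: 0 = bottomed out against a hard stop, growing as it is unscrewed (counter-clockwise seen from above), a quarter turn open = 1.571. Right-hand thread: clockwise seen from above screws it down. It rises 1.5 mm per rad, turns against about 0.1 N m of friction and stays where it is left. At the start it is 1.9 to 3.4.
- filter_b: The right (-y) upright fluid filter, fixed: 104 mm round foot, clear housing 70 mm wide, blue head 82 mm wide whose flat top is 130 mm above the bench. Stubs: on the head towards its own +y at 119 mm height, 64 mm from the axis; low down towards -y, 60 mm. A 30 mm wide neck rises from the head to 160 mm, where the vent cap bottoms out. Origin: centre of underside; z is the axis of neck and cap.
- vent_b: Filter_b's vent cap: a round knurled aluminium cylinder, 44 mm diameter, 30 mm high, its axis vertical on the filter's axis; with a red bar on the top face. Origin: centre of its underside, 160 mm above the bench when the cap is fully home and higher while it is unscrewed. This frame rises with the cap but does not turn with it (see the joint and the mark).
- cap_b_mark (a point): Outer end of the red bar on top of filter_b's vent cap, 20 mm from the cap's axis, at the height of the top face; it turns with the cap.
- cap_b (a joint): Turn of filter_b's vent cap in rad: 0 = bottomed out against a hard stop, growing as it is unscrewed (counter-clockwise seen from above), a quarter turn open = 1.571. Right-hand thread: clockwise seen from above screws it down. It rises 1.5 mm per rad, turns against about 0.1 N m of friction and stays where it is left. At the start it is 1.9 to 3.4.
- lamp_green: Green status lamp (grey 36 mm round base, bright green dome, 36 mm high), fixed to the bench. It stands 85 mm from the axis of the filter that is in service, on the side of it away from the robot. Origin: centre of its underside.
- lamp_red: Red status lamp of the same shape and size, 85 mm from the axis of the filter that is out of service, on the side of it away from the robot. Origin: centre of its underside.
- spare_cap: Spare plain white cap, 40 mm diameter, 24 mm high, loose on the bench between the two filters; not needed. Origin: centre of its underside.
- reagent: White plastic bottle with blue cap, 60 mm diameter, 150 mm high, loose, bystander. Origin: centre of its underside.
- jar: Amber glass jar, 60 mm diameter, 75 mm high, loose, bystander. Origin: centre of its underside.
- tube_rack: Orange tube rack with sample tubes, 75 x 170 x 90 mm high, loose, bystander. Origin: centre of its underside.
- beaker: Clear plastic beaker, 70 mm diameter, 85 mm high, loose, bystander. Origin: centre of its underside.
- mouse: Grey computer mouse, 100 x 60 x 30 mm high, lying loose on a 3 mm blue mat, bystander. Origin: centre of its underside.

How it is judged:
On the way, in this order (a step that is already met when the one before it is completed fails the run):
1. the vent cap of the filter with the green lamp is screwed down to its stop (within 0.08 rad) (((horizontal distance between lamp_green and filter_a below 0.12 m and value of joint cap_a below 0.08 rad) or (horizontal distance between lamp_green and filter_b below 0.12 m and value of joint cap_b below 0.08 rad))), for 0.1 s.
2. that cap is backed off from the stop in the grip of the fingers (((horizontal distance between lamp_green and filter_a below 0.12 m and value of joint cap_a above 0.6 rad and contact force between the fingers and vent_a above 2 N) or (horizontal distance between lamp_green and filter_b below 0.12 m and value of joint cap_b above 0.6 rad and contact force between the fingers and vent_b above 2 N))), for 0.1 s.
At the end, for the whole second after the job is handed in: The cap of the filter with the green lamp is a quarter turn (1.571 rad, within 0.28 rad) open from its stop, still, and held by the fingers with more than 2 N; the mark of the other filter's cap is within 6 mm of where it started, and every loose bystander within 30 mm of its place (((horizontal distance between lamp_green and filter_a below 0.12 m and value of joint cap_a between 1.291 and 1.851 rad and velocity of joint cap_a between -0.1 and 0.1 rad/s and contact force between the fingers and vent_a above 2 N and distance of cap_b_mark from where it was at the start of the episode below 0.006 m and distance of each of spare_cap, reagent, jar, tube_rack, beaker, mouse from where it was at the start of the episode below 0.03 m) or (horizontal distance between lamp_green and filter_b below 0.12 m and value of joint cap_b between 1.291 and 1.851 rad and velocity of joint cap_b between -0.1 and 0.1 rad/s and contact force between the fingers and vent_b above 2 N and distance of cap_a_mark from where it was at the start of the episode below 0.006 m and distance of each of spare_cap, reagent, jar, tube_rack, beaker, mouse from where it was at the start of the episode below 0.03 m))); the arm keeps its last pose, push and grip.
It fails at once if the cap of the filter that is out of service is turned (its mark moves more than 6 mm) ((horizontal distance between lamp_green and filter_a below 0.12 m and distance of cap_b_mark from where it was at the start of the episode above 0.006 m) or (horizontal distance between lamp_green and filter_b below 0.12 m and distance of cap_a_mark from where it was at the start of the episode above 0.006 m)).
It fails at once if a bystander is knocked away by more than 30 mm (distance of any of spare_cap, reagent, jar, tube_rack, beaker, mouse from where it was at the start of the episode above 0.03 m).
It also fails if it takes over 54 s, if anything falls off the work surface, if the arm or the gripper's body presses on something with over 40 N, if the wrist force passes 120 N, or if a joint passes its speed limit or range.

## Working session

There is one attempt and no reset: what is moved stays moved. The work goes in short steps, Python scripts to look and compute and a tool call to move; the robot and the scene stay as the last step left them, time stands still between calls to the robot, and variables do not carry over. Pictures are saved under pics/ and viewed, and the job is handed in when it is done.

Besides the shell and the picture viewer there is one more tool, called as name(argument=value, ...), one argument or row to a line, values as JSON. step_arm: Moves the arm, as the interface text tells. Its arguments: {"type":"object","properties":{"slide":{"type":"array","items":{"type":"array","items":{"type":"number"}}},"twist":{"type":"array","items":{"type":"number"}},"jaw":{"type":"number"},"force":{"type":"number"}},"required":["slide","twist"]}

```bash
mkdir -p pics; cat > h.py <<'E'
import numpy as np,cv2
from scipy.spatial.transform import Rotation as R
from rig import robot
def cam(n):
    c=robot.camera(n)
    o=np.array(c["orientation"]);M=R.from_quat(o).as_matrix() if o.size==4 else o
    K=c["camera_matrix"];d=c["depth"];v,u=np.mgrid[:420,:560]
    P=np.stack([(u-K[0,2])/K[0,0]*d,(v-K[1,2])/K[1,1]*d,d],-1)@M.T+np.array(c["origin"])
    P[d==0]=np.nan
    return c,P
E
python3 - <<'E'
from h import *
o=robot.get_obs();print(o, robot.finger_overhang)
for n in("scene","top"):
    c,P=cam(n);cv2.imwrite(f"pics/{n}0.png",c["color"]);np.save(f"pics/{n}0.npy",P);print(n,c["origin"])
E
```

```text
{'time': 0.0, 'q': array([ 9.25491450e-01,  5.28448768e-01,  1.43391550e+00, -3.26185793e-05,
        1.18138538e+00, -1.78476868e-01]), 'joint_velocities': array([-0.00139216,  0.00090988,  0.00022331,  0.00082376,  0.00190235,
       -0.00010086]), 'joint_torque': array([ 3.82306353e-04, -4.40041637e+01, -1.76591045e+01,  6.34381687e-02,
        5.82315295e-02, -1.49504476e-04]), 'position': array([0.28082439, 0.5575708 , 0.23857809]), 'tool_rot': array([ 2.31294116e-01,  9.72883276e-01, -9.94337770e-04, -4.17949368e-04]), 'ft_force': array([ 0.08137665, -0.0729844 , -0.40136108]), 'moment': array([-0.04657865, -0.02884992,  0.02168228]), 'grip_width': 0.08708437035544206} 0.017
scene [ 1.28317211 -0.48126288  1.15415774]
top [ 0.37639164 -0.0092924   1.12662967]
```

View pics/scene0.png

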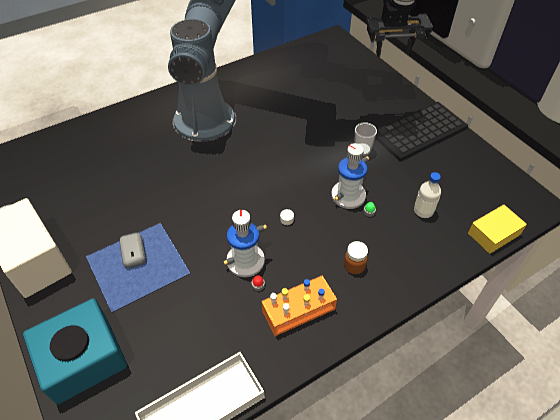

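View pics/top0.png

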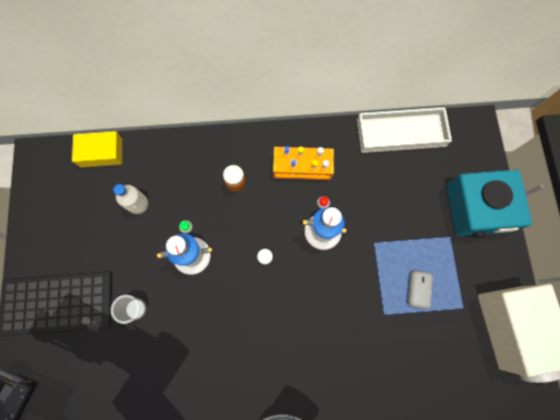

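The green lamp at top (186,227) and scene (370,209) stands by the left filter, whose cap is at top (176,246) and scene (356,152). So filter_a is the target. The beaker is close to it, at top (127,309).

```bash
cat > m.py <<'E'
from h import *
def measure(n,c,P,ctr=None):
    col=c.astype(int);b,g,r=col[...,0],col[...,1],col[...,2]
    z=P[...,2]
    out={}
    m=(z>.186)&(z<.205)&(P[...,0]>.2)&(P[...,0]<.8)
    nl,lab,st,ce=cv2.connectedComponentsWithStats(m.astype(np.uint8))
    for i in range(1,nl):
        if st[i,4]<40: continue
        q=P[lab==i]; (cx,cy),rad=cv2.minEnclosingCircle(q[:,:2].astype(np.float32))
        red=(lab==i)&(r>120)&(r>g+60)&(r>b+60); 
        qr=P[red]
        print(n,'blob',ce[i].round(),st[i,4],'circ',round(cx,4),round(cy,4),round(rad,4),'mean',q.mean(0).round(4),'mid',((q.max(0)+q.min(0))/2).round(4),'ztop',np.median(q[:,2]).round(4))
        if len(qr): print('   red',len(qr),qr.mean(0).round(4),qr.min(0).round(4),qr.max(0).round(4))
    for nm,mm in(('green',(g>120)&(g>r+60)&(g>b+60)),):
        q=P[mm];print(n,nm,np.nanmedian(q,0).round(4))
if __name__=="__main__":
    for n in("scene","top"): 
        measure(n,cv2.imread(f"pics/{n}0.png"),np.load(f"pics/{n}0.npy"))
    P=np.load("pics/top0.npy");Q=np.load("pics/scene0.npy")
    for u,v in((127,309),(138,308),(190,262),(130,200),(130,185),(170,246)):print(u,v,P[v,u].round(3))
    # obstacles around: beaker in scene, blue heads
    for n,PP in(("scene",Q),("top",P)):
        c=cv2.imread(f"pics/{n}0.png").astype(int)
        m=(abs(PP[...,2]-.13)<.006)&(c[...,0]>c[...,2]+60)&(PP[...,1]>.1)&(PP[...,1]<.4)
        q=PP[m];print(n,'head',cv2.minEnclosingCircle(q[:,:2].astype(np.float32)),q.mean(0))
        c3=cv2.imread(f"pics/{n}0.png")
        cr=c3[215:335,90:230] if n=="top" else c3[110:230,290:430]
        cv2.imwrite(f"pics/{n}_crop.png",cv2.resize(cr,None,fx=5,fy=5))
E
python3 m.py
```

```text
scene blob [517.  34.] 496 circ 0.3789 1.0246 0.1786 mean [0.3816 1.0315 0.1952] mid [0.3789 1.025  0.1955] ztop 0.1953
scene blob [355. 150.] 184 circ 0.5443 0.2133 0.0244 mean [0.5455 0.211  0.1951] mid [0.5442 0.2122 0.1942] ztop 0.1958
   red 8 [0.5307 0.2119 0.1966] [0.5231 0.2093 0.1934] [0.5408 0.2154 0.1987]
scene blob [241. 218.] 239 circ 0.5844 -0.1657 0.0233 mean [ 0.5861 -0.1665  0.1947] mid [ 0.5839 -0.1655  0.1938] ztop 0.195
   red 12 [ 0.5726 -0.1597  0.1976] [ 0.5652 -0.1649  0.1956] [ 0.5796 -0.1551  0.2015]
scene green [0.6283 0.2247 0.031 ]
top blob [332. 216.] 259 circ 0.5836 -0.166 0.0223 mean [ 0.5834 -0.1652  0.1936] mid [ 0.5835 -0.1657  0.1923] ztop 0.1937
   red 7 [ 0.573  -0.1595  0.1949] [ 0.5675 -0.1626  0.1926] [ 0.5793 -0.1564  0.1962]
top blob [176. 245.] 279 circ 0.5424 0.2125 0.0226 mean [0.5421 0.2121 0.1942] mid [0.5425 0.2121 0.193 ] ztop 0.1943
   red 11 [0.531  0.2099 0.1962] [0.5241 0.2068 0.1939] [0.5391 0.2123 0.1995]
top green [0.6253 0.227  0.0298]
127 309 [0.407 0.394 0.007]
138 308 [0.406 0.337 0.087]
190 262 [0.508 0.194 0.124]
130 200 [0.689 0.354 0.104]
130 185 [0.736 0.359 0.092]
170 246 [0.54  0.226 0.196]
scene head ((0.6139422655105591, 0.27165570855140686), 0.132428839802742) [0.55169793 0.20586062 0.12994326]
top head ((0.5424683690071106, 0.21262991428375244), 0.04037705436348915) [0.53489345 0.2032865  0.12874365]
```

step_arm(
  slide=[
    [-27.8,-13.6,-1],
    [-27.8,-13.6,-1],
    [-27.8,-13.6,-1],
    [-27.8,-13.6,-1],
    [-27.8,-13.6,-1],
    [-27.8,-13.6,-1],
    [-27.8,-13.6,-1],
    [-27.8,-13.6,-1],
    [-27.8,-13.6,-1],
    [-27.8,-13.6,-1],
    [-27.8,-13.6,0],
    [-27.8,-13.6,0],
    [-27.8,-13.6,0],
    [-27.8,-13.6,0],
    [0,0,0],
    [0,0,0],
  ],
  twist=[0,0,0,0,0,0,0,0,0,0,0,0,0,0,0,0],
  jaw=87,
  force=20,
)

```text
time: 1.43
position: [0.5438, 0.2115, 0.249]
tool_rot: [0.233, 0.972, -0.0, -0.001]
ft_force: [-0.2, -0.4, -0.8]
grip_width: 0.0869
```

```bash
cat > s.py <<'E'
from h import *
o=robot.get_obs();M=R.from_quat(o["tool_rot"]).as_matrix()
print(o["time"],"q",o["q"].round(3),"p",o["position"].round(4),"z",M[:,2].round(4),"yaw_y",np.degrees(np.arctan2(M[1,1],M[0,1])).round(2),"F",o["ft_force"].round(2),"M",o["moment"].round(3),"w",o["grip_width"].round(4))
print("to cap, tool mm",(M.T@(np.array([.5425,.2125,.178])-o["position"])*1000).round(2))
E
python3 s.py
```

```text
Traceback (most recent call last):
  File "s.py", line 3, in <module>
    print(o["time"],"q",o["q"].round(3),"p",o["position"].round(4),"z",M[:,2].round(4),"yaw_y",np.degrees(np.arctan2(M[1,1],M[0,1])).round(2),"F",o["ft_force"].round(2),"M",o["moment"].round(3),"w",o["grip_width"].round(4))
                                                                                                                                                                                                      ^^^^^^^^^^^^^^^^^^^^^
AttributeError: 'float' object has no attribute 'round'
```

```bash
sed -i 's/o\["grip_width"\].round(4)/round(o["grip_width"],4)/' s.py; python3 s.py
```

```text
1.4333 q [ 0.179  0.461  1.528  0.     1.153 -0.921] p [0.5438 0.2115 0.249 ] z [-1.e-03  1.e-04 -1.e+00] yaw_y 63.06 F [-0.22 -0.44 -0.79] M [-0.007  0.009 -0.018] w 0.0869
to cap, tool mm [ 1.49  0.32 70.99]
```

step_arm(
  slide=[
    [0,0,0],
    [0,0,0],
    [0,0,0],
  ],
  twist=[-7,-7,-7],
)

```text
time: 1.68
position: [0.5417, 0.214, 0.2492]
tool_rot: [0.047, 0.999, 0.0, -0.001]
ft_force: [-0.7, -0.8, -0.6]
grip_width: 0.087
```

```bash
python3 s.py
```

```text
1.6833 q [ 1.840e-01  4.600e-01  1.530e+00  1.000e-03  1.154e+00 -1.294e+00] p [0.5417 0.214  0.2492] z [-1.8e-03  3.0e-04 -1.0e+00] yaw_y 84.67 F [-0.7  -0.83 -0.61] M [0.009 0.048 0.006] w 0.087
to cap, tool mm [-1.06 -1.44 71.15]
```

step_arm(
  slide=[
    [0,0,0],
    [0,0,0],
    [0,0,0],
    [0,0,0],
    [0,0,0],
    [0,0,0],
    [0,0,0],
    [0,0,0],
    [0,0,0],
    [0,0,0],
    [0,0,0],
    [0,0,0],
  ],
  twist=[-7,-7,-7,-7,-7,-7,-7,-3,0,0,0,0],
)

```text
time: 2.68
position: [0.5427, 0.2134, 0.2495]
tool_rot: [-0.393, 0.92, 0.0, -0.0]
ft_force: [0.1, -0.5, 0.0]
grip_width: 0.087
```

```bash
python3 s.py
```

```text
2.6833 q [ 0.183  0.46   1.529  0.     1.153 -2.195] p [0.5427 0.2134 0.2495] z [-4.e-04  1.e-04 -1.e+00] yaw_y 136.24 F [ 0.12 -0.49  0.02] M [0.059 0.09  0.027] w 0.087
to cap, tool mm [ 0.73 -0.5  71.47]
```

step_arm(
  slide=[
    [0.7,-0.5,10],
    [0,0,10],
    [0,0,10],
    [0,0,10],
    [0,0,10],
    [0,0,10],
    [0,0,10],
    [0,0,1],
    [0,0,0],
    [0,0,0],
    [0,0,0],
  ],
  twist=[0,0,0,0,0,0,0,0,0,0,0],
)

```text
time: 3.6
position: [0.5435, 0.2122, 0.1791]
tool_rot: [-0.393, 0.92, -0.0, 0.001]
ft_force: [0.9, 0.6, 0.6]
grip_width: 0.087
```

```bash
python3 s.py; python3 - <<'E'
from h import *
for n in("scene","top"):
    c,P=cam(n)
    x=c["color"]; x=x[215:335,90:230] if n=="top" else x[90:210,290:430]
    cv2.imwrite(f"pics/{n}1.png",cv2.resize(x,None,fx=4,fy=4))
E
```

```text
3.6 q [ 0.181  0.547  1.599 -0.     0.994 -2.197] p [0.5435 0.2122 0.1791] z [ 1.4e-03  2.0e-04 -1.0e+00] yaw_y 136.26 F [0.85 0.57 0.57] M [ 0.078  0.045 -0.015] w 0.087
to cap, tool mm [0.5  0.93 1.1 ]
```

View pics/scene1.png

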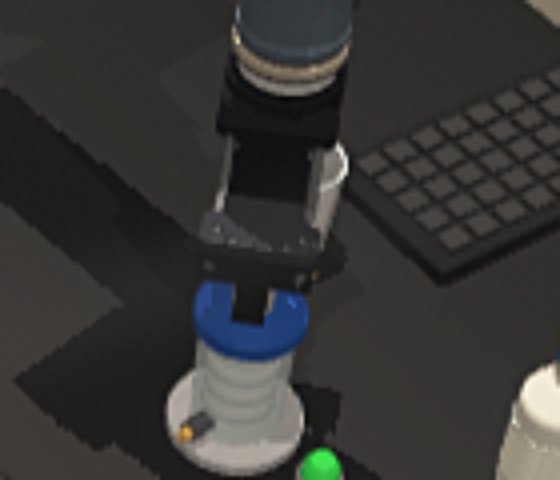

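The picture (a 4x crop) shows the gripper straddling the cap, with a finger at crop (250,305) above the blue head. Next I close the jaws.

step_arm(
  slide=[
    [0,0,0],
    [0,0,0],
    [0,0,0],
    [0,0,0],
    [0,0,0],
    [0,0,0],
    [0,0,0],
    [0,0,0],
    [0,0,0],
    [0,0,0],
  ],
  twist=[0,0,0,0,0,0,0,0,0,0],
  jaw=35,
  force=20,
)

```text
time: 4.53
position: [0.5424, 0.2126, 0.1785]
tool_rot: [-0.393, 0.92, 0.001, -0.0]
ft_force: [-2.0, 2.0, 0.8]
grip_width: 0.0435
```

```bash
python3 s.py
```

```text
4.5333 q [ 1.810e-01  5.470e-01  1.600e+00  1.000e-03  9.950e-01 -2.197e+00] p [0.5424 0.2126 0.1785] z [-1.2e-03  8.0e-04 -1.0e+00] yaw_y 136.24 F [-2.03  1.95  0.83] M [ 0.511  0.339 -0.024] w 0.0435
to cap, tool mm [-0.04 -0.17  0.49]
```

step_arm(
  slide=[
    [0,0,0.15],
    [0,0,0.15],
    [0,0,0.15],
    [0,0,0.15],
    [0,0,0.15],
    [0,0,0.15],
    [0,0,0.15],
    [0,0,0.15],
    [0,0,0.15],
    [0,0,0.15],
    [0,0,0],
  ],
  twist=[6,6,6,6,6,6,6,6,6,6,0],
)

```text
time: 5.45
position: [0.542, 0.2139, 0.177]
tool_rot: [0.122, 0.993, 0.001, -0.001]
ft_force: [-2.7, 5.9, 1.2]
grip_width: 0.0436
```

```bash
python3 s.py; python3 - <<'E'
from h import *
c,P=cam("scene")
cv2.imwrite(f"pics/scene2.png",cv2.resize(c["color"][90:210,290:430],None,fx=4,fy=4))
E
```

```text
5.45 q [ 0.182  0.55   1.602  0.004  0.991 -1.147] p [0.542  0.2139 0.177 ] z [-0.0015  0.0031 -1.    ] yaw_y 76.02 F [-2.66  5.91  1.21] M [ 0.975  0.438 -0.018] w 0.0436
to cap, tool mm [-0.76 -1.2  -1.04]
```

View pics/scene2.png

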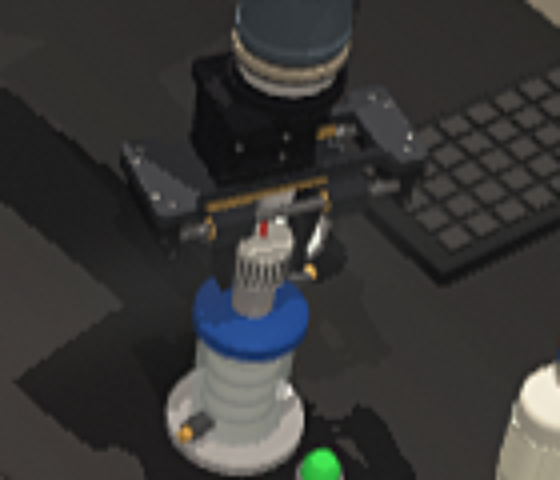

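```bash
python3 - <<'E'
from h import *
c,P=cam("scene");np.save("pics/s3.npy",P)
cv2.imwrite(f"pics/scene3.png",cv2.resize(c["color"][115:185,310:410],None,fx=8,fy=8,interpolation=cv2.INTER_CUBIC))
for v in (145,150,154,158): print(v,[tuple(P[v,u].round(3)) for u in range(340,376,3)])
c,P=cam("top")
cv2.imwrite(f"pics/top3.png",cv2.resize(c["color"][215:285,130:230],None,fx=8,fy=8,interpolation=cv2.INTER_CUBIC))
E
```

```text
145 [(np.float64(0.545), np.float64(0.156), np.float64(0.242)), (np.float64(0.559), np.float64(0.153), np.float64(0.255)), (np.float64(0.562), np.float64(0.161), np.float64(0.254)), (np.float64(0.568), np.float64(0.166), np.float64(0.255)), (np.float64(0.572), np.float64(0.173), np.float64(0.255)), (np.float64(0.57), np.float64(0.185), np.float64(0.248)), (np.float64(0.53), np.float64(0.234), np.float64(0.191)), (np.float64(0.536), np.float64(0.239), np.float64(0.194)), (np.float64(0.555), np.float64(0.231), np.float64(0.213)), (np.float64(0.56), np.float64(0.237), np.float64(0.214)), (np.float64(0.436), np.float64(0.374), np.float64(0.045)), (np.float64(0.403), np.float64(0.421), np.float64(-0.005))]
150 [(np.float64(0.37), np.float64(0.309), np.float64(0.003)), (np.float64(0.561), np.float64(0.154), np.float64(0.239)), (np.float64(0.566), np.float64(0.16), np.float64(0.24)), (np.float64(0.569), np.float64(0.168), np.float64(0.238)), (np.float64(0.538), np.float64(0.206), np.float64(0.193)), (np.float64(0.543), np.float64(0.212), np.float64(0.194)), (np.float64(0.551), np.float64(0.
[... 1039 characters left out ...]
float64(0.398), np.float64(0.289), np.float64(0.0)), (np.float64(0.526), np.float64(0.188), np.float64(0.162)), (np.float64(0.547), np.float64(0.181), np.float64(0.183)), (np.float64(0.545), np.float64(0.194), np.float64(0.175)), (np.float64(0.555), np.float64(0.195), np.float64(0.182)), (np.float64(0.56), np.float64(0.201), np.float64(0.183)), (np.float64(0.564), np.float64(0.209), np.float64(0.183)), (np.float64(0.566), np.float64(0.218), np.float64(0.179)), (np.float64(0.533), np.float64(0.262), np.float64(0.129)), (np.float64(0.535), np.float64(0.272), np.float64(0.125)), (np.float64(0.452), np.float64(0.369), np.float64(0.004)), (np.float64(0.456), np.float64(0.378), np.float64(0.002))]
```

View pics/scene3.png

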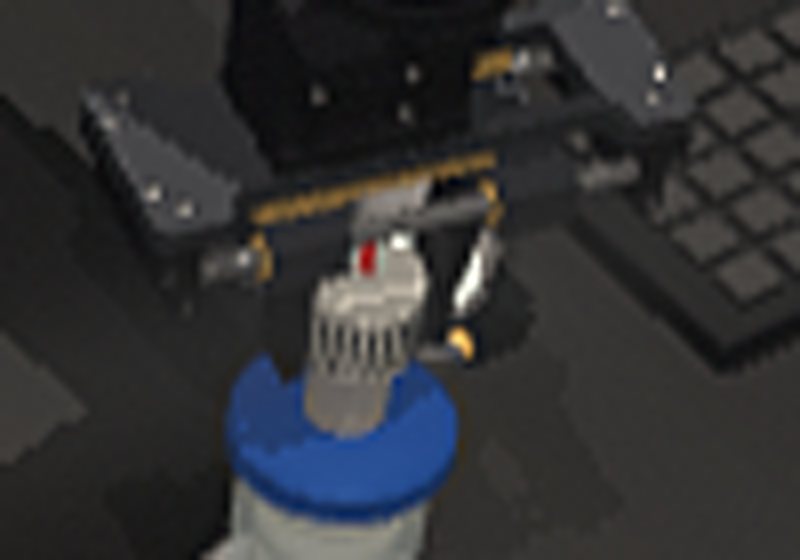

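View pics/top3.png

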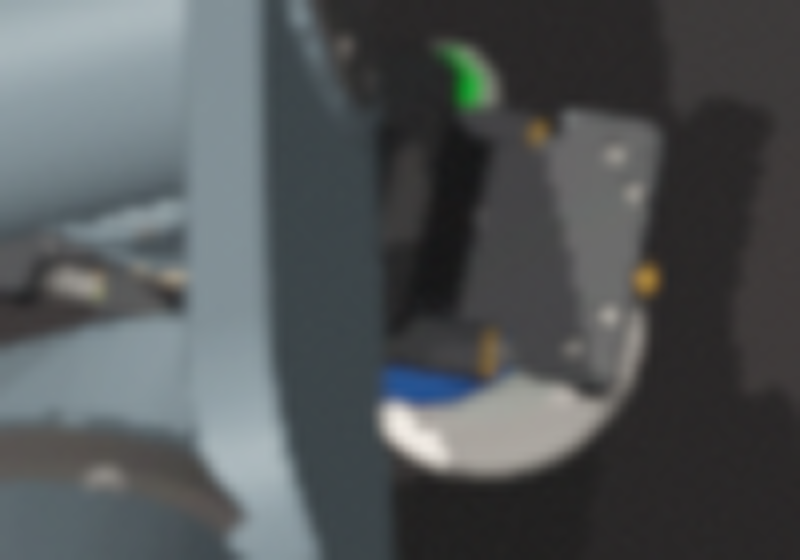

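```bash
cat > bar.py <<'E'
from h import *
def bar(img,P,C=np.array([.5425,.2125]),zt=.194):
    c=img.astype(int);b,g,r=c[...,0],c[...,1],c[...,2]
    m=(r>90)&(r>g+45)&(r>b+45)&(np.hypot(P[...,0]-C[0],P[...,1]-C[1])<.03)&(P[...,2]>.17)
    q=P[m]; w=(r-np.maximum(g,b))[m][:,None]
    mu=(q*w).sum(0)/w.sum();print("n",len(q),"mean",mu.round(4),"ang",np.degrees(np.arctan2(*(mu[:2]-C)[::-1])).round(1), "far",[np.degrees(np.arctan2(*(x[:2]-C)[::-1])).round(0) for x in q])
if __name__=="__main__":
    for n in("scene","top"): bar(cv2.imread(f"pics/{n}0.png"),np.load(f"pics/{n}0.npy"))
    c,P=cam("scene");bar(c["color"],P)
E
python3 bar.py;python3 s.py
```

```text
n 9 mean [0.5311 0.2119 0.1965] ang -177.1 far [np.float64(-174.0), np.float64(-170.0), np.float64(-170.0), np.float64(175.0), np.float64(-163.0), np.float64(175.0), np.float64(-154.0), np.float64(158.0), np.float64(142.0)]
n 15 mean [0.5311 0.2103 0.1961] ang -168.9 far [np.float64(150.0), np.float64(-166.0), np.float64(163.0), np.float64(-176.0), np.float64(-179.0), np.float64(-159.0), np.float64(-179.0), np.float64(-163.0), np.float64(-177.0), np.float64(-169.0), np.float64(-167.0), np.float64(-162.0), np.float64(-171.0), np.float64(-163.0), np.float64(-167.0)]
n 6 mean [0.536  0.2194 0.196 ] ang 133.2 far [np.float64(142.0), np.float64(130.0), np.float64(140.0), np.float64(125.0), np.float64(140.0), np.float64(116.0)]
5.65 q [ 0.182  0.55   1.602  0.004  0.991 -1.15 ] p [0.542  0.2138 0.1769] z [-0.0017  0.0031 -1.    ] yaw_y 76.21 F [-2.02  6.47  0.69] M [ 1.013  0.389 -0.092] w 0.0432
to cap, tool mm [-0.79 -1.18 -1.08]
```

The bar turned from about -170° to about 133°, so the cap follows the gripper. I keep screwing down and watch the moment.

step_arm(
  slide=[
    [0,0,0.15],
    [0,0,0.15],
    [0,0,0.15],
    [0,0,0.15],
    [0,0,0.15],
    [0,0,0.15],
    [0,0,0.15],
  ],
  twist=[6,6,6,6,6,6,6],
)

```text
time: 6.23
position: [0.5426, 0.2146, 0.1759]
tool_rot: [0.47, 0.883, 0.002, -0.001]
ft_force: [-1.9, 8.0, -0.8]
grip_width: 0.0432
```

```bash
python3 s.py
```

```text
6.2333 q [ 0.183  0.551  1.602  0.005  0.988 -0.412] p [0.5426 0.2146 0.1759] z [-2.0e-04  4.5e-03 -1.0e+00] yaw_y 33.94 F [-1.95  7.97 -0.81] M [1.369 0.275 0.118] w 0.0432
to cap, tool mm [-1.67 -1.21 -2.12]
```

step_arm(
  slide=[
    [0,0,0.15],
    [0,0,0.15],
    [0,0,0.15],
  ],
  twist=[5,5,5],
)

```text
time: 6.48
position: [0.5429, 0.2147, 0.1755]
tool_rot: [0.581, 0.814, 0.002, -0.001]
ft_force: [-0.9, 7.8, -1.0]
grip_width: 0.0435
```

```bash
python3 s.py
```

```text
6.4833 q [ 0.183  0.552  1.602  0.006  0.986 -0.151] p [0.5429 0.2147 0.1755] z [ 5.0e-04  4.8e-03 -1.0e+00] yaw_y 18.99 F [-0.93  7.79 -0.97] M [1.395 0.163 0.153] w 0.0435
to cap, tool mm [-1.99 -1.08 -2.51]
```

step_arm(
  slide=[
    [0,0,0.15],
    [0,0,0.15],
    [0,0,0.15],
  ],
  twist=[5,5,5],
)

```text
time: 6.73
position: [0.5432, 0.2148, 0.1751]
tool_rot: [0.682, 0.731, 0.002, -0.001]
ft_force: [-0.2, 8.8, -0.8]
grip_width: 0.044
```

```bash
python3 s.py;python3 bar.py|tail -1
```

```text
6.7333 q [0.183 0.553 1.602 0.006 0.985 0.11 ] p [0.5432 0.2148 0.1751] z [ 0.0014  0.005  -1.    ] yaw_y 3.98 F [-0.16  8.77 -0.79] M [1.407 0.09  0.061] w 0.044
to cap, tool mm [-2.21 -0.89 -2.89]
n 0 mean [nan nan nan] ang nan far []bar.py:6: RuntimeWarning: invalid value encountered in divide
  mu=(q*w).sum(0)/w.sum();print("n",len(q),"mean",mu.round(4),"ang",np.degrees(np.arctan2(*(mu[:2]-C)[::-1])).round(1), "far",[np.degrees(np.arctan2(*(x[:2]-C)[::-1])).round(0) for x in q])
```

step_arm(
  slide=[
    [1,0,0.1],
    [0.5,0,0.1],
    [0,0,0.1],
  ],
  twist=[4,4,4],
)

```text
time: 7.03
position: [0.5435, 0.2149, 0.1748]
tool_rot: [0.754, 0.657, 0.001, -0.0]
ft_force: [-0.0, 4.2, -1.3]
grip_width: 0.0436
```

```bash
python3 s.py
```

```text
7.0333 q [0.185 0.554 1.601 0.002 0.985 0.322] p [0.5435 0.2149 0.1748] z [ 0.0018  0.0021 -1.    ] yaw_y -7.92 F [-0.05  4.2  -1.35] M [0.632 0.058 0.065] w 0.0436
to cap, tool mm [-2.53 -0.63 -3.21]
```

step_arm(
  slide=[
    [0,0,0.1],
    [0,0,0.1],
    [0,0,0.1],
  ],
  twist=[4,4,4],
)

```text
time: 7.28
position: [0.5438, 0.2148, 0.1745]
tool_rot: [0.819, 0.574, 0.002, -0.0]
ft_force: [1.3, 4.0, -1.3]
grip_width: 0.0436
```

```bash
python3 s.py
```

```text
7.2833 q [0.184 0.554 1.601 0.002 0.984 0.531] p [0.5438 0.2148 0.1745] z [ 0.0024  0.0022 -1.    ] yaw_y -19.93 F [ 1.32  4.   -1.34] M [ 0.665 -0.016  0.104] w 0.0436
to cap, tool mm [-2.62 -0.41 -3.48]
```

step_arm(
  slide=[
    [0,0,0.1],
    [0,0,0.1],
    [0,0,0.1],
  ],
  twist=[4,4,4],
)

```text
time: 7.53
position: [0.544, 0.2147, 0.1742]
tool_rot: [0.874, 0.485, 0.002, -0.0]
ft_force: [0.9, 4.5, -2.8]
grip_width: 0.044
```

```bash
python3 s.py
```

```text
7.5333 q [0.184 0.555 1.601 0.002 0.983 0.74 ] p [0.544  0.2147 0.1742] z [ 0.0028  0.0021 -1.    ] yaw_y -31.93 F [ 0.86  4.53 -2.76] M [ 0.636 -0.067  0.089] w 0.044
to cap, tool mm [-2.68 -0.09 -3.81]
```

step_arm(
  slide=[
    [0,0,0.1],
    [0,0,0.1],
    [0,0,0.1],
  ],
  twist=[4,4,4],
)

```text
time: 7.78
position: [0.5442, 0.2146, 0.1739]
tool_rot: [0.92, 0.391, 0.002, -0.0]
ft_force: [2.2, 3.1, -2.0]
grip_width: 0.0435
```

```bash
python3 s.py
```

```text
7.7833 q [1.840e-01 5.550e-01 1.601e+00 1.000e-03 9.820e-01 9.500e-01] p [0.5442 0.2146 0.1739] z [ 0.0032  0.0018 -1.    ] yaw_y -43.93 F [ 2.24  3.06 -1.99] M [ 0.589 -0.104  0.079] w 0.0435
to cap, tool mm [-2.66  0.19 -4.1 ]
```

step_arm(
  slide=[
    [0,0,0.1],
    [0,0,0.1],
    [0,0,0.1],
  ],
  twist=[3,3,3],
)

```text
time: 8.03
position: [0.5444, 0.2144, 0.1737]
tool_rot: [0.948, 0.318, 0.002, -0.0]
ft_force: [1.9, 3.1, -1.9]
grip_width: 0.0434
```

```bash
python3 s.py
```

```text
8.0333 q [1.840e-01 5.550e-01 1.601e+00 1.000e-03 9.810e-01 1.106e+00] p [0.5444 0.2144 0.1737] z [ 0.0035  0.0015 -1.    ] yaw_y -52.86 F [ 1.95  3.14 -1.94] M [ 0.483 -0.147  0.384] w 0.0434
to cap, tool mm [-2.64  0.39 -4.35]
```

step_arm(
  slide=[
    [0,0,0],
    [0,0,0],
    [0,0,0],
  ],
  twist=[3,3,3],
)

```text
time: 8.28
position: [0.5426, 0.2132, 0.1736]
tool_rot: [0.97, 0.244, -0.001, 0.001]
ft_force: [-1.6, 0.1, 1.8]
grip_width: 0.0434
```

```bash
python3 s.py
```

```text
8.2833 q [ 0.184  0.555  1.603 -0.002  0.985  1.262] p [0.5426 0.2132 0.1736] z [-6.0e-04 -1.8e-03 -1.0e+00] yaw_y -61.7 F [-1.55  0.15  1.78] M [0.003 0.344 0.718] w 0.0434
to cap, tool mm [-0.43  0.58 -4.38]
```

step_arm(
  slide=[
    [0,0,0],
    [0,0,0],
    [0,0,0],
  ],
  twist=[3,3,3],
)

```text
time: 8.53
position: [0.5428, 0.2135, 0.1737]
tool_rot: [0.986, 0.167, -0.0, 0.001]
ft_force: [-0.7, 0.7, 0.6]
grip_width: 0.0435
```

```bash
python3 s.py; python3 bar.py 2>&1|tail -1;python3 - <<'E'
from h import *
c,P=cam("scene")
cv2.imwrite(f"pics/scene4.png",cv2.resize(c["color"][115:185,310:410],None,fx=8,fy=8,interpolation=cv2.INTER_CUBIC))
E
```

```text
8.5333 q [ 1.840e-01  5.550e-01  1.603e+00 -1.000e-03  9.840e-01  1.419e+00] p [0.5428 0.2135 0.1737] z [ 1.0e-04 -1.1e-03 -1.0e+00] yaw_y -70.72 F [-0.72  0.67  0.61] M [0.125 0.307 0.514] w 0.0435
to cap, tool mm [-0.61  0.8  -4.33]
n 2 mean [0.5626 0.216  0.1931] ang 9.7 far [np.float64(8.0), np.float64(14.0)]
```

View pics/scene4.png

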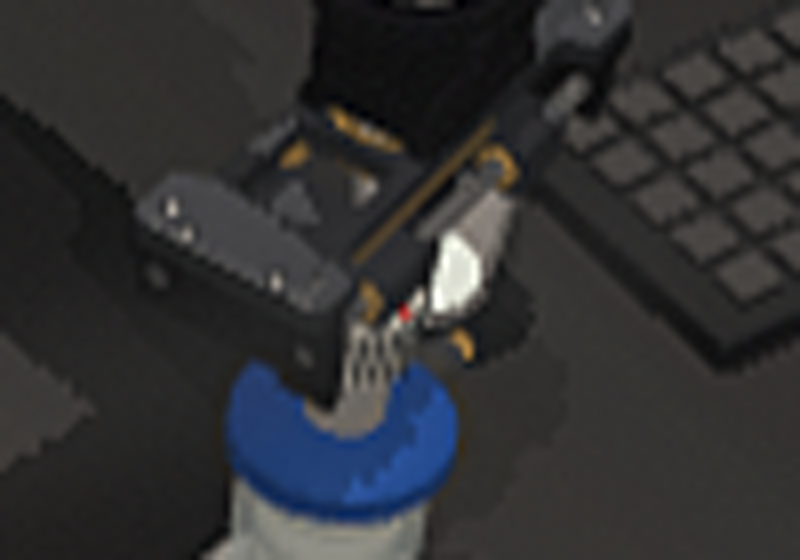

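The moment rose from 0.08 to 0.7 N m and then slipped at 0.5 after about 185° of turn. That is the stop. The bar tip at crop (405,313) measures about 10°. Next I back off slowly, watching for the moment to reverse.

step_arm(
  slide=[
    [0,0,0],
  ],
  twist=[-3],
)

```text
time: 8.72
position: [0.5428, 0.2135, 0.1737]
tool_rot: [0.981, 0.194, -0.0, 0.0]
ft_force: [-0.4, 1.1, 2.2]
grip_width: 0.0435
```

```bash
python3 s.py
```

```text
8.7167 q [ 1.830e-01  5.550e-01  1.603e+00 -1.000e-03  9.840e-01  1.364e+00] p [0.5428 0.2135 0.1737] z [-0.e+00 -5.e-04 -1.e+00] yaw_y -67.62 F [-0.41  1.13  2.23] M [-0.085  0.347 -0.082] w 0.0435
to cap, tool mm [-0.69  0.76 -4.27]
```

step_arm(
  slide=[
    [0,0,0],
  ],
  twist=[-3],
)

```text
time: 8.8
position: [0.5429, 0.2134, 0.1738]
tool_rot: [0.975, 0.22, -0.0, 0.0]
ft_force: [-2.3, 0.4, 3.3]
grip_width: 0.0435
```

```bash
python3 s.py
```

```text
8.8 q [ 0.183  0.555  1.603 -0.     0.984  1.31 ] p [0.5429 0.2134 0.1738] z [-1.e-04 -3.e-04 -1.e+00] yaw_y -64.57 F [-2.29  0.39  3.31] M [-0.018  0.385 -0.082] w 0.0435
to cap, tool mm [-0.74  0.65 -4.23]
```

step_arm(
  slide=[
    [0,0,0],
  ],
  twist=[-3],
)

```text
time: 8.88
position: [0.5429, 0.2134, 0.1739]
tool_rot: [0.969, 0.246, -0.0, 0.0]
ft_force: [-2.0, 0.5, 2.7]
grip_width: 0.0433
```

```bash
python3 s.py
```

```text
8.8833 q [ 0.183  0.554  1.603 -0.     0.984  1.258] p [0.5429 0.2134 0.1739] z [-0.e+00 -2.e-04 -1.e+00] yaw_y -61.57 F [-1.97  0.49  2.74] M [-0.049  0.331 -0.113] w 0.0433
to cap, tool mm [-0.77  0.6  -4.13]
```

step_arm(
  slide=[
    [0,0,0],
  ],
  twist=[-3],
)

```text
time: 8.97
position: [0.5429, 0.2134, 0.1739]
tool_rot: [0.963, 0.271, -0.0, 0.0]
ft_force: [-1.9, -0.3, 2.9]
grip_width: 0.0435
```

```bash
python3 s.py
```

```text
8.9667 q [ 0.183  0.554  1.603 -0.     0.985  1.206] p [0.5429 0.2134 0.1739] z [-1.e-04 -2.e-04 -1.e+00] yaw_y -58.57 F [-1.93 -0.26  2.94] M [-0.101  0.381 -0.111] w 0.0435
to cap, tool mm [-0.78  0.53 -4.09]
```

step_arm(
  slide=[
    [0,0,0],
  ],
  twist=[-3],
)

```text
time: 9.05
position: [0.5429, 0.2133, 0.174]
tool_rot: [0.955, 0.296, -0.0, 0.0]
ft_force: [-1.9, -0.0, 3.4]
grip_width: 0.0433
```

```bash
python3 s.py
```

```text
9.05 q [ 0.183  0.554  1.603 -0.     0.985  1.153] p [0.5429 0.2133 0.174 ] z [ 0.e+00 -2.e-04 -1.e+00] yaw_y -55.57 F [-1.91 -0.    3.44] M [-0.076  0.435 -0.096] w 0.0433
to cap, tool mm [-0.81  0.46 -4.01]
```

step_arm(
  slide=[
    [0,0,-0.2],
    [0,0,-0.2],
    [0,0,-0.2],
    [0,0,-0.2],
    [0,0,-0.2],
    [0,0,-0.2],
    [0,0,-0.2],
    [0,0,-0.2],
    [0,0,-0.15],
    [0,0,-0.15],
    [0,0,-0.15],
    [0,0,-0.15],
    [0,0,-0.1],
    [0,0,0],
    [0,0,0],
    [0,0,0],
    [0,0,0],
  ],
  twist=[-6,-6,-6,-6,-6,-6,-6,-6,-6,-6,-6,-6,-4.5,0,0,0,0],
)

```text
time: 10.47
position: [0.5435, 0.2132, 0.1761]
tool_rot: [0.568, 0.823, 0.0, 0.001]
ft_force: [0.5, -1.7, 1.0]
grip_width: 0.0435
```

```bash
python3 s.py; python3 bar.py 2>&1|tail -1;python3 - <<'E'
from h import *
c,P=cam("scene");c2,_=cam("top")
cv2.imwrite(f"pics/scene5.png",np.hstack([cv2.resize(c["color"][115:185,310:410],None,fx=4,fy=4,interpolation=cv2.INTER_CUBIC),cv2.resize(c2["color"][215:285,130:230],None,fx=4,fy=4)]))
cv2.imwrite("pics/scene5f.png",c["color"])
E
```

```text
10.4667 q [ 1.83e-01  5.52e-01  1.60e+00 -1.00e-03  9.88e-01 -1.78e-01] p [0.5435 0.2132 0.1761] z [ 1.3e-03 -7.0e-04 -1.0e+00] yaw_y 20.72 F [ 0.48 -1.71  1.02] M [-0.363 -0.093  0.073] w 0.0435
to cap, tool mm [-0.32 -1.18 -1.93]
n 6 mean [0.5406 0.2198 0.1957] ang 104.6 far [np.float64(110.0), np.float64(111.0), np.float64(115.0), np.float64(69.0), np.float64(135.0), np.float64(87.0)]
```

View pics/scene5.png

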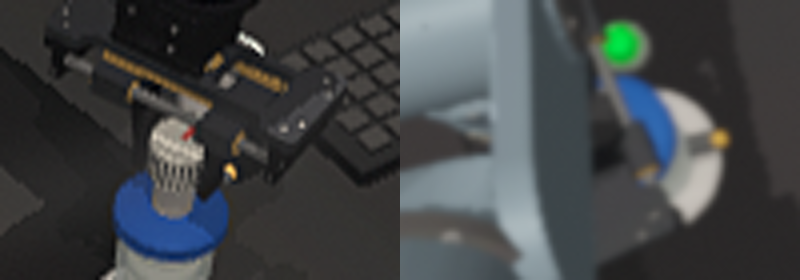

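View pics/scene5f.png

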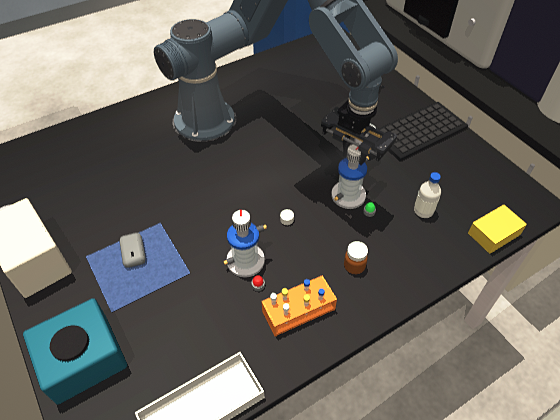

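```bash
cat > pl.py <<'E'
from h import *
c0=robot.camera("scene");M=R.from_quat(c0["orientation"]).as_matrix() if np.size(c0["orientation"])==4 else np.array(c0["orientation"])
K=c0["camera_matrix"];O=np.array(c0["origin"])
def toplane(u,v,z):
    d=np.stack([(u-K[0,2])/K[0,0],(v-K[1,2])/K[1,1],np.ones_like(u,float)],-1)@M.T
    return O+d*((z-O[2])/d[...,2])[...,None]
def go(img,z,pts=False):
    uu,vv=np.meshgrid(np.arange(340,375),np.arange(135,170))
    c=img.astype(float)[135:170,340:375]
    red=np.clip(c[...,2]-np.maximum(c[...,0],c[...,1])-15,0,None)
    X=toplane(uu,vv,z)
    near=np.hypot(X[...,0]-.543,X[...,1]-.213)<.028
    w=red*near;q=X[...,:2][w>0];ww=w[w>0]
    mu=(q*ww[:,None]).sum(0)/ww.sum();C=np.cov(q.T,aweights=ww);e,V=np.linalg.eigh(C)
    print("mu",mu.round(4),"n",len(ww),"pca",np.degrees(np.arctan2(V[1,1],V[0,1])).round(1),"sd",np.sqrt(e).round(4))
    for A in((.5425,.2125),(.5432,.2135)):print("   ang about",A,np.degrees(np.arctan2(*(mu-A)[::-1])).round(1),"r",np.linalg.norm(mu-A).round(4))
    g=(c.min(-1)>120)&near; 
    if pts: 
        print("white extent",X[g].min(0).round(4),X[g].max(0).round(4))
print("start");go(cv2.imread("pics/scene0.png"),.1945,True)
print("now");go(c0["color"],.1924,True)
p=np.array([.543,.213,.1945]);d=M.T@(p-O);print("axis px",(K@d/d[2])[:2])
x=np.hstack([cv2.resize(i[130:175,335:380],(400,400),interpolation=cv2.INTER_NEAREST) for i in(cv2.imread("pics/scene0.png"),c0["color"])])
cv2.imwrite("pics/bar5.png",x)
E
python3 pl.py
```

```text
start
mu [0.5272 0.213 ] n 16 pca -167.8 sd [0.0017 0.0068]
   ang about (0.5425, 0.2125) 178.2 r 0.0153
   ang about (0.5432, 0.2135) -178.1 r 0.016
white extent [0.5188 0.189  0.1945] [0.566  0.2404 0.1945]
now
mu [0.5382 0.2226] n 12 pca 114.2 sd [0.0017 0.0041]
   ang about (0.5425, 0.2125) 113.0 r 0.0109
   ang about (0.5432, 0.2135) 118.7 r 0.0103
white extent [0.522  0.1904 0.1924] [0.5623 0.2256 0.1924]
axis px [355.07212225 149.71772648]
```

View pics/bar5.png

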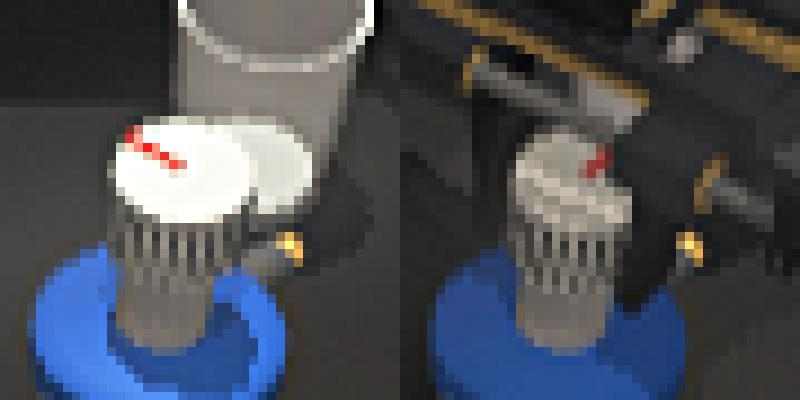

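```bash
cat >> pl.py <<'E'
print("---")
def f(x,y): return np.array([x/8.889+335-.5,y/8.889+130-.5])
a=toplane(*f(180,165),.1945);b=toplane(*f(128,130),.1945);print("start",np.degrees(np.arctan2(*(b-a)[:2][::-1])),np.linalg.norm(b-a))
a=toplane(*f(184,174),.1924);b=toplane(*f(212,152),.1924);print("now",a,b,np.degrees(np.arctan2(*(b-a)[:2][::-1])),np.linalg.norm(b-a))
C=a
for z,A in((.1924,(.5425,.213)),):
  for t in range(70,131,10):
    for r in(0,.01,.02):
      p=np.array([A[0]+r*np.cos(np.radians(t)),A[1]+r*np.sin(np.radians(t)),z]);d=M.T@(p-O);u=(K@d/d[2])[:2]
      print(t,r,((u-[334.5,129.5])*8.889).round(0),end=' ')
    print()
E
python3 pl.py | sed -n '/---/,$p'
```

```text
---
start -168.51295734609985 0.021416359145772012
now [0.53955193 0.21634112 0.1924    ] [0.53634583 0.22960205 0.1924    ] 103.59159510142916 0.013642990706194033
70 0 [181. 184.] 70 0.01 [212. 179.] 70 0.02 [243. 174.] 
80 0 [181. 184.] 80 0.01 [210. 175.] 80 0.02 [239. 167.] 
90 0 [181. 184.] 90 0.01 [207. 172.] 90 0.02 [233. 160.] 
100 0 [181. 184.] 100 0.01 [203. 169.] 100 0.02 [225. 153.] 
110 0 [181. 184.] 110 0.01 [199. 166.] 110 0.02 [216. 148.] 
120 0 [181. 184.] 120 0.01 [194. 164.] 120 0.02 [206. 144.] 
130 0 [181. 184.] 130 0.01 [188. 162.] 130 0.02 [196. 141.]
```

```bash
python3 s.py; python3 -c "
from h import *
print(robot.get_obs()['joint_velocities'].round(4)); print(robot.hand_in())"
```

```text
10.7167 q [ 1.83e-01  5.52e-01  1.60e+00 -1.00e-03  9.88e-01 -1.79e-01] p [0.5434 0.2132 0.1761] z [ 1.2e-03 -6.0e-04 -1.0e+00] yaw_y 20.75 F [ 1.19 -2.24  1.46] M [-0.529 -0.28   0.071] w 0.0435
to cap, tool mm [-0.35 -1.14 -1.95]
[ 0.0024  0.0002  0.0017 -0.0004  0.0008 -0.0002]
the job is handed in; nothing more can be done
None
```

I bled filter_a, the left filter, which is the one with the green lamp 85 mm from its axis. I screwed its cap clockwise for about 185° until it hit the stop. There the wrist moment rose from about 0.1 to 0.7 N m and the fingers then slipped on the cap. I then backed it off about 90° and handed the job in at 10.7 s, with the gripper still holding the cap.

**Last checks:**
- **Quarter turn:** the moment reversed within the first 3° of backing off and stayed near 0.1 N m while I watched it, so the cap should be 87–91° open.
- **Grip:** the opening read 43.5 mm on the 44 mm cap, with the grip set to 20 N and the arm at rest.
- **Surroundings:** in the last scene picture, filter_b's cap and the loose things looked unmoved by eye. I did not measure them.

**Disagreement:** the red bar, partly hidden by a finger, read 104–119° in that last picture, against about 97° expected. I put this down to poor resolution: only 6–12 pixels of the bar were visible. The gripper itself had backed off no more than about 91°. I did not release the cap to look again.

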